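# Hold the end board on a bottle crate for nailing

## Robot

A 6-joint arm with a two-finger parallel gripper is mounted at the origin on the work surface. World frame = base frame: x ahead of the robot, y to its left, z up, the work surface at z = 0. Lengths are in m, angles in rad, forces in N, time in s.
With the tool pointing down it reaches from about 0.225 to 0.875 m from the base axis. Payload 3.4 kg.
Tool frame: the origin (TCP) lies between the finger pads; the fingertips stand 22 mm ahead of it and the grasp point (between the pads) lies 3 mm ahead of it (manip.finger_overhang is the distance from the TCP to the fingertips, in m); z points along the fingers, y is the line along which they close (so a half turn about z gives the same grasp; the last joint's range is limited). The gripper opens to 85 mm and grips with 20 to 120 N. Pads are 22 mm wide; open, the fingers measure 114 mm over their backs; the gripper's body (76 mm by 85 mm) begins 54 mm behind the grasp point. The pads swing forward as they close: fully open they stand 13 mm farther back than shut.
Start: joints at [-0.121, 0.276, 1.505, -0, 1.361, -0.121], TCP at [0.575, -0, 0.253] pointing down, gripper open.
Joint ranges: [-2.89, 2.89], [-0.75, 2.08], [0.22, 2.7], [-1.18, 4.32], [0.11, 2.71], [-2.7, 2.7]. Speed limits (rad/s): [2.57, 2.57, 3.14, 3.14, 3.14, 3.14].

## Interface

Orientations are given as a unit quaternion [w, x, y, z].
In Python, from rig import get_state, eyes, order, manip gives the robot as it stands.
- The arm moves only by the tool drive_tool, never from a script. Its argument "rows" is a list of rows, each a list of 4 numbers: the shift along the tool's x, y, z in units of 25 mm (1.0 is 25 mm), then the turn about the tool's z in units of 6 degrees (1.0 is 6 degrees). A call has exactly 8 rows; each row is the pose to reach, as a shift and turn from the pose commanded when the call began, along the tool's axes at that moment; what a row does not reach only later rows make up. A row lasts 1/12 s, in which the tool goes at most 41.7 mm and 7.16 degrees, less where a joint would pass 70% of its speed; a pose out of reach is approached as far as the arm can. A call with a gripper value outside its range is refused whole. "grip" is the finger opening in mm, from 0 to 85.4, set as the call begins (left out, the last holds). The fingers move at their own pace and stop on an object; "newtons" is the grip in N (left out, the last holds). Time passes only in rows, so rows that repeat a pose let the fingers close, or fill a call up. It gives the time, the measured TCP pose, the force, the opening and the grip force at its end, in the units of the state.
- get_state(): the state, without advancing time (a new reading comes with each control period).
- eyes.get_image(name): name is "scene" or "side" or "wrist"; returns (picture, depth): 384x512x3 uint8, red, green, blue; 384x512 float32, m along the optical axis (not along the pixel's ray), 0 where there is no reading.
- eyes.camera_info(name): a dict with "fx", "fy", "cx", "cy" (pixels), "R" (3x3) and "t" (3): a world point X has camera coordinates R X + t. Camera axes: x right, y down, z forward; pixel columns grow to the right and rows downward; lengths in m; the calibration is good to about 2 mm. A picture is of the moment at which its call begins: read the wrist's pose just before it. camera_info takes no time and is no camera call; for the wrist camera it gives the pose at the moment of the call.
- order.sign_off(): hands the job in; it is judged then, once.
The state is a dict: "clock": time; "qpos": joint angles; "qd": joint speeds; "effort": joint torques, N m; "position": TCP position; "ee_rot": TCP orientation; "contact_force": force on the tool from outside, world axes, zero at the start; "moment": the same for the moment, N m; "width": finger opening in m; "gripper_force": force on a finger pad.
Only numpy, scipy, OpenCV 4.12 (cv2) and the standard library are available. Lean on these libraries where they do the work, as an engineer would, in place of code of your own. Each camera call takes 0.05 s, during which the arm holds its last target. There are 200 camera calls.

## Task

Slide the open pine crate along the bench, without lifting or tipping it, from its yellow taped parking place into the corner of the nailing jig, so that it lies home against both the back fence and the side guide. Then take the pale pine end board from the stand, set it upright over the crate's open end, flush with the crate's sides and underside, and press it on towards the back fence with a steady push of about 14 N (8 to 22 N), as a third hand for a colleague who will nail it. Finish while still gripping and pressing the board there, the crate tight in its corner; leave the dark board, the hammer, the half bottle and the carton of corks where they are.

Things in the scene. Friction and masses are not known exactly. Their poses are not given: they have to be found in the camera images.
- jig: Nailing jig: two brown battens bolted to the bench, rigid. Origin: their inner corner, on the bench. Back fence: face x = 0 (solid to x = 30), y -200 to 25, 60 high, brackets behind. Side guide: face y = 0 (solid to y = 25), x -220 to -20, 40 high. The crate belongs at x < 0, y < 0. Turned at most 0.12 rad from the robot's axes. Green tape, look only, outlines the finished crate's place.
- jig_home (a point): Point on the bench at x = -135, y = -50 of the jig: the crate is home when its origin is here and it is turned like the jig, its far end on the back fence and its left side on the side guide. Axes as the jig's: +x towards the fence, +y towards the guide.
- parking: Yellow tape outline 300 x 130 on the bench (no height): where the crate stands at the start. Origin at its centre, x along its length.
- crate: Half-built pale gift crate, loose, 0.2 to 0.4 kg, open on top and at its near end (-x, facing the robot within 0.25 rad). Outside 270 (x) x 100 (y) x 90 high; floor 6; side walls 9 thick, y = 41 to 50 either side; far end wall x = 123 to 135; inside empty. Origin: centre of the underside. A side wall can be pinched from above and dragged; it slides with a few N.
- crate_mouth (a point): Point of the crate at x = -141, y = 0, z = 0, just before its open end: the origin of the end board is here when the board is in place, with one flat face on the ends of the crate's side walls and floor. Axes as the crate's, +x into the crate. Pressing on, the push builds up within a few mm or less: creep.
- end_board: Pale pine end board, loose, 0.06 kg: 12 thick (x) x 100 wide (y) x 90 high, standing upright in a slot of the stand, top edge 98 above the bench. Origin: centre of its lower edge. Either face may go on the crate. Grip it across its thickness at the middle of the top edge (one finger then goes inside the crate).
- dark_board: Dark brown board of the same size in the other slot of the stand, loose; it belongs to another crate. To be left alone. Origin: centre of its lower edge.
- stand: Grey-painted wooden stand, fixed, 130 (x) x 120 (y) x 36 high, with two slots along its y axis, at x = -40 and +40, 14 wide, open at their ends, floor 8 above the bench; one board stands in each. Origin: centre of the underside.
- hammer: Hammer lying on the bench left of the jig, loose, 260 long along its x axis, handle to -x. To be left alone.
- half_bottle: Green half bottle with a small brass plate, standing to the left beyond the jig, loose, diameter 66, 240 high. To be left alone. Origin: centre of its underside.
- cork_carton: Open cardboard carton of corks, loose, 130 x 170 x 70 high, at the far right. To be left alone. Origin: centre of its underside.
Mind the look-alikes: they are no part of the job. Of the things shaped like the stand, the grey one is meant.

How it is judged:
By the outcome, as a careful person would: the job done as asked, in the order asked, and still so for the second after the job is handed in, while the arm keeps its last pose, push and grip.
It also fails if it takes over 72 s, if anything falls off the work surface, if the arm or the gripper's body presses on something with over 40 N, if the wrist force passes 120 N, or if a joint passes its speed limit or range.

## Working session

There is one attempt and no reset: what is moved stays moved. The work goes in short steps, Python scripts to look and compute and a tool call to move; the robot and the scene stay as the last step left them, time stands still between calls to the robot, and variables do not carry over. Pictures are saved under pics/ and viewed, at most 13 in all, crops included, and the job is handed in when it is done.

Besides the shell and the picture viewer there is one more tool, called after ">>>" as a command line: name --pt "numbers of a row" for each row, then --argument value for the rest. drive_tool: Moves the arm, as the interface text tells. Its arguments: {"type":"object","properties":{"rows":{"type":"array","items":{"type":"array","items":{"type":"number"}}},"grip":{"type":"number"},"newtons":{"type":"number"}},"required":["rows"]}

```bash
mkdir -p pics; ls; cat > h.py <<'E'
import numpy as np,cv2,sys
sys.path.insert(0,'.')
from rig import get_state,eyes,order,manip
def snap(n,f):
    i=eyes.camera_info(n); p,d=eyes.get_image(n)
    cv2.imwrite('pics/%s.png'%f,p[:,:,::-1]); np.savez('pics/%s.npz'%f,p=p,d=d,**{k:np.array(i[k]) for k in i})
    return p,d,i
def load(f): return np.load('pics/%s.npz'%f)
def cloud(z):
    d=z['d'];v,u=np.indices(d.shape)
    c=np.stack([(u-z['cx'])/z['fx']*d,(v-z['cy'])/z['fy']*d,d],-1)
    return (c-z['t'])@z['R']
def onplane(z,u,v,h=0.):
    r=np.array([(u-z['cx'])/z['fx'],(v-z['cy'])/z['fy'],1.])@z['R']; o=-z['t']@z['R']
    return o+r*(h-o[2])/r[2]
def proj(z,X):
    c=np.asarray(X)@z['R'].T+z['t']; return np.stack([c[...,0]/c[...,2]*z['fx']+z['cx'],c[...,1]/c[...,2]*z['fy']+z['cy']],-1)
E
python3 - <<'E'
from h import *
for n in('scene','side','wrist'):
    snap(n,n+'0')
a=load('scene0')['p'];b=load('side0')['p']
print(get_state(),manip.__dict__ if hasattr(manip,'__dict__') else manip)
for n in('scene0','side0'):
    z=load(n); print(n,-z['t']@z['R'],z['fx'])
E
```

```text
pics
{'clock': 0.15, 'qpos': array([-1.20980236e-01,  2.76467069e-01,  1.50577237e+00,  3.72880979e-05,
        1.36072846e+00, -1.21031790e-01]), 'qd': array([ 2.42271779e-05, -2.35826650e-03, -4.38864850e-03,  5.64424577e-04,
       -9.00829367e-04, -6.04147274e-04]), 'effort': array([ 9.65923646e-04, -4.17143512e+01, -2.46032345e+01, -1.26433165e-04,
        7.58384820e-03, -3.43765259e-05]), 'position': array([5.74663993e-01, 5.94072530e-05, 2.52656407e-01]), 'ee_rot': array([-5.52600998e-04,  7.07091145e-01,  7.07122083e-01, -4.09621469e-04]), 'contact_force': array([-0.06675656, -0.03382956, -0.77863442]), 'moment': array([ 0.01213304, -0.00410195, -0.02701102]), 'gripper_force': 0.0, 'width': 0.08573921407410318} {}
scene0 [ 1.22561856 -0.73616651  0.76412698] 349.8178278564274
side0 [ 0.33923998 -1.0810792   1.04737858] 483.8317037665399
```

View pics/scene0.png

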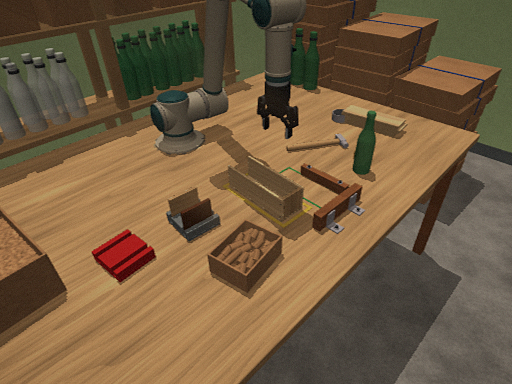

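View pics/side0.png

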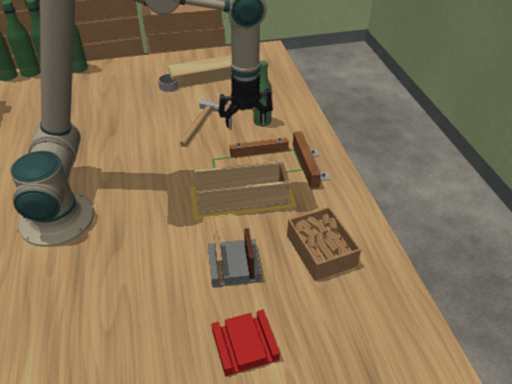

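The scene picture shows two things shaped like the stand: the grey one at about (193,217), holding a pale board (183,203) and a dark board (197,213), and an empty red one at (124,253). The grey one fits. The crate is at (265,190) on yellow tape and the jig is at (330,190). Next I'll confirm in an enlarged crop and a top-down rendering from depth.

```bash
python3 - <<'E'
from h import *
im=np.zeros((560,640,3),np.uint8);H=np.full((560,640),-1.)
for n in('scene0','side0'):
    z=load(n);X=cloud(z).reshape(-1,3);C=z['p'].reshape(-1,3)
    ok=(z['d'].ravel()>0)&(X[:,2]<0.2)
    # upsample: cheap splat 3x3
    r=((0.22-X[:,1])*1000).astype(int);c=((X[:,0]-0.30)*1000).astype(int)
    for i in np.argsort(X[:,2]):
        if ok[i] and 2<=r[i]<558 and 2<=c[i]<638:
            if X[i,2]>=H[r[i],c[i]]-0.003:
                im[r[i]-1:r[i]+2,c[i]-1:c[i]+2]=C[i];H[r[i]-1:r[i]+2,c[i]-1:c[i]+2]=X[i,2]
np.save('pics/H.npy',H)
for k in range(0,640,100): cv2.putText(im,'%.1f'%(0.3+k/1000),(k,10),0,.35,(255,0,0),1); im[:5,k]=255
for k in range(20,560,100): cv2.putText(im,'%.1f'%(0.22-k/1000),(0,k),0,.35,(255,0,0),1)
cv2.imwrite('pics/top.png',im[:,:,::-1])
a=cv2.resize(load('scene0')['p'][150:270,140:380],None,fx=3.3,fy=3.3,interpolation=cv2.INTER_CUBIC)
cv2.imwrite('pics/cropscene.png',a[:,:,::-1])
E
```

```text
(no output)
```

View pics/top.png

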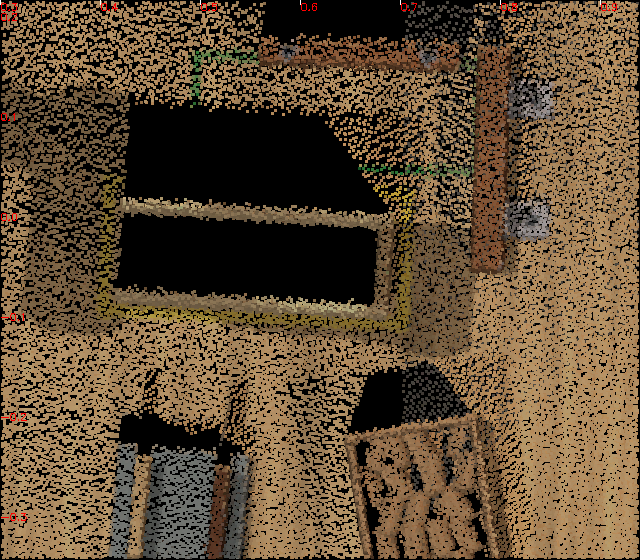

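View pics/cropscene.png

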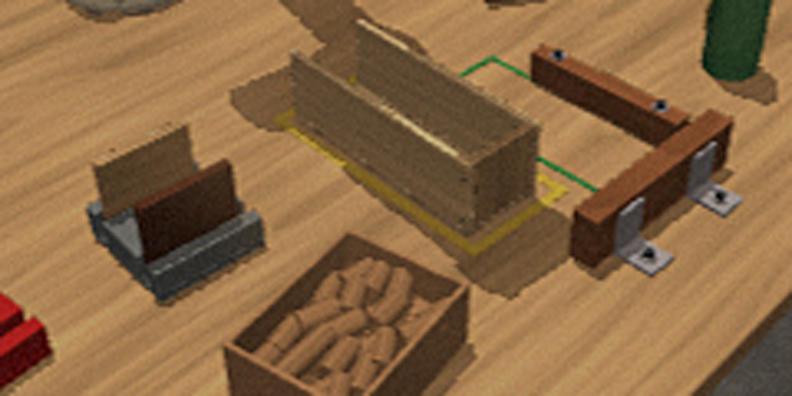

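The crop confirms it: the pale board is in the rear slot of the grey stand, at crop (140,170), with the dark board at (190,205). The crate's open end is at crop (320,95), and the jig corner at (690,120). The next step is fitting poses from the depth points.

```bash
python3 - <<'E'
from h import *
def fit(X,ax):
    q=X[:,:2]; m=np.ones(len(q),bool)
    for _ in range(4):
        p=np.polyfit(q[m,ax],q[m,1-ax],1);r=q[:,1-ax]-np.polyval(p,q[:,ax]);m=abs(r)<max(2.0*r[m].std(),.004)
    return p,r[m].std()
for n in('scene0','side0'):
    z=load(n);X=cloud(z).reshape(-1,3);X=X[z['d'].ravel()>0]
    def box(a,b,c,d,e,f): return X[(X[:,0]>a)&(X[:,0]<b)&(X[:,1]>c)&(X[:,1]<d)&(X[:,2]>e)&(X[:,2]<f)]
    print(n,'bench z',np.median(box(.45,.55,-.2,-.13,-.02,.02)[:,2]))
    for nm,B,ax in(('wallL',(.43,.67,-.03,.05,.087,.094),0),('wallR',(.43,.66,-.12,-.07,.087,.094),0),('endw',(.66,.71,-.08,0,.087,.094),1),
        ('fence',(.75,.83,-.05,.19,.057,.064),1),('guide',(.56,.75,.12,.2,.037,.044),0),('board',(.41,.46,-.4,-.2,.092,.102),1),('dark',(.49,.55,-.4,-.2,.092,.102),1),('stand',(.39,.57,-.4,-.2,.032,.04),1)):
        P=box(*B)
        if len(P)<12: print(nm,len(P));continue
        p,s=fit(P,ax)
        print(nm,len(P),'slope %.4f mid(%.1f,%.1f)'%(p[0],*(1e3*np.array([np.percentile(P[:,ax],50),np.polyval(p,np.percentile(P[:,ax],50))]))),'std %.1f'%(1e3*s),'ext x',(1e3*np.percentile(P[:,0],[1,99])).round(1),'y',(1e3*np.percentile(P[:,1],[1,99])).round(1))
E
```

```text
scene0 bench z 0.00026893999275839204
wallL 130 slope -0.0678 mid(563.1,8.2) std 3.0 ext x [435.8 666.6] y [-3.3 20.6]
wallR 138 slope -0.0630 mid(562.5,-82.8) std 2.9 ext x [433.4 656.9] y [-92.2 -72.3]
endw 75 slope 0.0781 mid(-41.0,684.8) std 3.7 ext x [664.7 691.5] y [-79.8  -1.3]
fence 429 slope 0.0316 mid(53.0,791.6) std 8.9 ext x [774.7 808.5] y [-47.2 173.3]
guide 215 slope -0.0346 mid(660.2,166.7) std 7.5 ext x [562.6 748.5] y [153.9 182.7]
board 117 slope 0.0903 mid(-288.9,440.7) std 3.8 ext x [428.4 449.6] y [-335.4 -237.6]
dark 132 slope 0.0914 mid(-297.7,519.9) std 3.8 ext x [506.2 528.2] y [-344.7 -247.7]
stand 373 slope 0.4942 mid(-320.1,506.4) std 24.8 ext x [412.4 547.5] y [-350.2 -232.9]
side0 bench z 0.000708724030276724
wallL 197 slope -0.0687 mid(554.7,6.8) std 3.6 ext x [433.  667.8] y [-5.3 19.8]
wallR 217 slope -0.0646 mid(541.6,-83.5) std 3.3 ext x [431.7 656.5] y [-94.7 -71.9]
endw 77 slope 0.0484 mid(-41.3,682.8) std 3.8 ext x [661.3 690.8] y [-78.9  -0.2]
fence 375 slope 0.0248 mid(52.3,789.1) std 8.8 ext x [773.  806.1] y [-47.6 172.1]
guide 244 slope -0.0405 mid(653.2,164.4) std 7.7 ext x [561.5 747.9] y [150.  182.4]
board 142 slope 0.0829 mid(-293.2,437.8) std 3.5 ext x [428.9 446.9] y [-338.2 -237.1]
dark 157 slope 0.0868 mid(-301.3,517.0) std 3.6 ext x [508.3 526.4] y [-348.2 -247.4]
stand 1314 slope -0.0444 mid(-295.9,475.3) std 35.7 ext x [412.8 543.1] y [-351.5 -229.8]
```

```bash
cat >> h.py <<'E'
from scipy.spatial.transform import Rotation as Ro
def go(xyz=None,yaw=None):
    "units from the measured pose to TCP xyz with tool y axis at world yaw (mod pi)"
    s=get_state();w,a,b,c=s['ee_rot'];M=Ro.from_quat([a,b,c,w]).as_matrix()
    y0=np.degrees(np.arctan2(M[1,1],M[0,1]))
    print('t %.2f'%s['clock'],'pos',(1e3*s['position']).round(1),'yaw_y %.2f'%y0,'F',s['contact_force'].round(1),'w %.1f'%(1e3*s['width']),'j6 %.2f'%s['qpos'][5])
    if xyz is not None: print('shift',(M.T@(np.array(xyz)-s['position'])/.025).round(3))
    if yaw is not None: print('turn %.3f'%(((y0-yaw+90)%180-90)/6))
E
cat > g.py <<'E'
from h import *
a=[float(v) for v in sys.argv[1:]]
go(np.array(a[:3])/1e3 if len(a)>2 else None,a[3] if len(a)>3 else None)
E
```

>>> drive_tool --pt "0.3 -0.65 1 -1" --pt "0.3 -0.65 2 -2" --pt "0.3 -0.65 2.4 -3" --pt "0.3 -0.65 2.4 -4" --pt "0.3 -0.65 2.4 -5" --pt "0.3 -0.65 2.4 -6" --pt "0.3 -0.65 2.4 -7" --pt "0.3 -0.65 2.4 -8" --grip 60 --newtons 60

```text
clock: 0.82
position: [0.5585, 0.0075, 0.1929]
ee_rot: [-0.0, 0.356, 0.935, -0.0]
contact_force: [-0.3, 0.5, 0.8]
width: 0.0597
gripper_force: 0.0
```

```bash
python3 g.py 558.5 7.7 150 86.2
```

```text
t 0.82 pos [558.5   7.5 192.9] yaw_y 48.30 F [-0.3  0.5  0.8] w 59.7 j6 -0.95
shift [0.004 0.005 1.716]
turn -6.317
```

>>> drive_tool --pt "0 0 0.3 -1" --pt "0 0 0.6 -2" --pt "0 0 0.9 -3" --pt "0 0 1.1 -4" --pt "0 0 1.2 -5" --pt "0 0 1.2 -6" --pt "0 0 1.2 -6.3" --pt "0 0 1.2 -6.3"

```text
clock: 1.48
position: [0.5585, 0.0075, 0.1629]
ee_rot: [-0.0, 0.036, 0.999, 0.0]
contact_force: [0.0, -0.0, -0.0]
width: 0.0598
gripper_force: 0.0
```

```bash
python3 - <<'E'
from h import *
snap('wrist','w1');snap('side','s1')
z=load('w1');a=load('w1')['p'];b=load('s1')['p'][80:230,150:350]
cv2.imwrite('pics/v1.png',np.hstack([a,cv2.resize(b,(288,216)).repeat(1,0) if 0 else np.vstack([cv2.resize(b,(288,216)),np.zeros((168,288,3),np.uint8)])])[:,:,::-1])
E
python3 g.py 558.5 7.7 81 86.2
```

```text
t 1.58 pos [558.6   7.5 163.1] yaw_y 85.74 F [-0.6  0.1 -1.4] w 59.9 j6 -1.61
shift [0.005 0.007 3.285]
turn -0.077
```

View pics/v1.png

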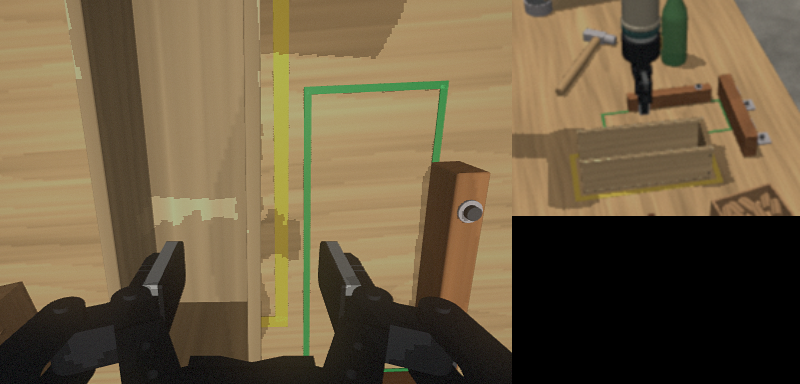

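The wrist view shows the left wall's rim at column 253, midway between the fingers (182 and 322), so I can descend.

>>> drive_tool --pt "0 0 0.6 0" --pt "0 0 1.2 0" --pt "0 0 1.8 0" --pt "0 0 2.3 0" --pt "0 0 2.7 0" --pt "0 0 3.0 0" --pt "0 0 3.2 0" --pt "0 0 3.28 0"

```text
clock: 2.25
position: [0.5586, 0.0075, 0.0807]
ee_rot: [-0.0, 0.037, 0.999, 0.0]
contact_force: [0.9, 1.0, -0.4]
width: 0.0601
gripper_force: 0.0
```

>>> drive_tool --pt "0 0 0 0" --pt "0 0 0 0" --pt "0 0 0 0" --pt "0 0 0 0" --pt "0 0 0 0" --pt "0 0 0 0" --pt "0 0 0 0" --pt "0 0 0 0" --grip 0 --newtons 40

```text
clock: 2.92
position: [0.5593, 0.0075, 0.082]
ee_rot: [0.001, 0.037, 0.999, -0.0]
contact_force: [0.3, 1.3, 4.8]
width: 0.0085
gripper_force: 39.8
```

```bash
python3 g.py 558.5 7.7 81 86.2
```

```text
t 2.92 pos [559.3   7.5  82. ] yaw_y 85.79 F [0.3 1.3 4.8] w 8.5 j6 -1.61
shift [0.034 0.007 0.041]
turn -0.068
```

```bash
python3 g.py 637 142.5 82 88.1
```

```text
t 2.92 pos [559.3   7.5  82. ] yaw_y 85.79 F [0.3 1.3 4.8] w 8.5 j6 -1.61
shift [-2.702e+00  5.615e+00  5.000e-03]
turn -0.385
```

>>> drive_tool --pt "-0.2 0.4 0 0" --pt "-0.5 1.1 0 0" --pt "-0.9 1.9 0 -0.1" --pt "-1.3 2.7 0 -0.2" --pt "-1.7 3.5 0 -0.3" --pt "-2.1 4.3 0 -0.4" --pt "-2.4 5.0 0 -0.4" --pt "-2.6 5.4 0 -0.4"

```text
clock: 3.58
position: [0.6334, 0.1378, 0.082]
ee_rot: [-0.001, 0.015, 1.0, -0.001]
contact_force: [-7.8, -7.1, 14.2]
width: 0.0082
gripper_force: 42.8
```

```bash
python3 g.py 643.3 148.7 81 88.1; python3 - <<'E'
from h import *
snap('side','s2');snap('scene','c2')
def fit(X,ax):
    q=X[:,:2]; m=np.ones(len(q),bool)
    for _ in range(4):
        p=np.polyfit(q[m,ax],q[m,1-ax],1);r=q[:,1-ax]-np.polyval(p,q[:,ax]);m=abs(r)<.007
    return p
for n in('s2','c2'):
    z=load(n);X=cloud(z).reshape(-1,3);X=X[z['d'].ravel()>0]
    X=X[(X[:,2]>.087)&(X[:,2]<.093)]
    P=X[(X[:,0]>.51)&(X[:,0]<.74)&(X[:,1]>.02)&(X[:,1]<.08)]
    p=fit(P,0);print(n,len(P),'wallR slope',p[0],'y at .637',np.polyval(p,.637))
    P=X[(X[:,0]>.73)&(X[:,0]<.79)&(X[:,1]>.06)&(X[:,1]<.13)]
    p=fit(P,1);print(len(P),'endw x at y=.1',np.polyval(p,.1))
a=np.vstack([cv2.resize(load(n)['p'][r[0]:r[1],r[2]:r[3]],(800,300)) for n,r in(('s2',(120,210,180,340)),('c2',(150,240,220,380)))])
cv2.imwrite('pics/v2.png',a[:,:,::-1])
E
```

```text
t 3.58 pos [633.4 137.8  82. ] yaw_y 88.30 F [-7.8 -7.1 14.2] w 8.2 j6 -1.43
shift [-0.382  0.447  0.038]
turn 0.033
s2 169 wallR slope -0.028590897363931212 y at .637 0.04415622181422031
49 endw x at y=.1 0.7586993828137298
c2 139 wallR slope -0.0300241517476196 y at .637 0.048363039756024045
52 endw x at y=.1 0.761721987627249
```

View pics/v2.png

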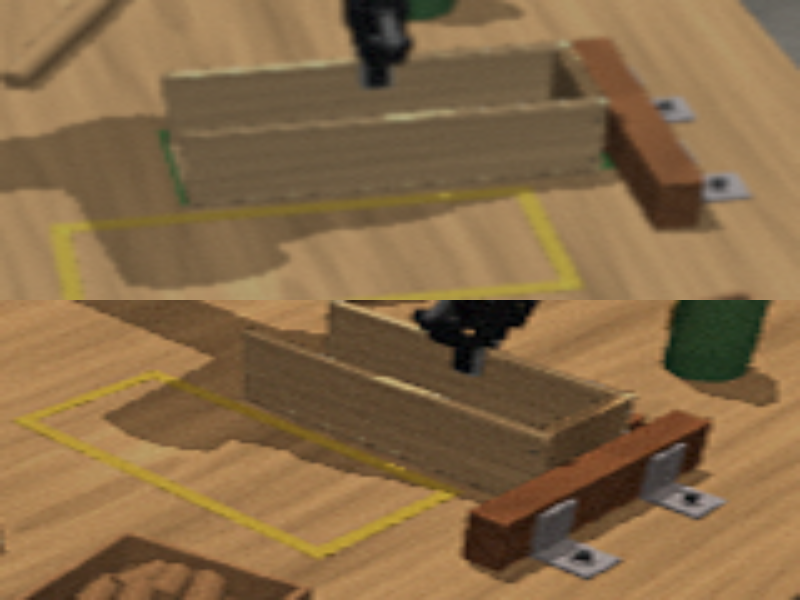

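The crate slides upright and still sits short of the fence and guide, by about 10 mm each. The far end is at (600,105) in the side view, with the fence at (620,110). I'll creep home while unloading the downward push a little.

>>> drive_tool --pt "-0.05 0.05 -0.02 0" --pt "-0.1 0.1 -0.03 0" --pt "-0.15 0.15 -0.04 0" --pt "-0.2 0.2 -0.04 0" --pt "-0.25 0.25 -0.04 0" --pt "-0.3 0.3 -0.04 0" --pt "-0.3 0.3 -0.04 0" --pt "-0.3 0.3 -0.04 0"

```text
clock: 4.35
position: [0.6417, 0.1447, 0.082]
ee_rot: [0.0, 0.016, 1.0, 0.0]
contact_force: [-0.4, -1.0, 0.1]
width: 0.0084
gripper_force: 40.7
```

```bash
python3 g.py 643.3 148.7 81 88.1
```

```text
t 4.35 pos [641.7 144.7  82. ] yaw_y 88.19 F [-0.4 -1.   0.1] w 8.4 j6 -1.42
shift [-0.061  0.162  0.04 ]
turn 0.015
```

Now in y to the guide.

>>> drive_tool --pt "0 0.04 0 0" --pt "0 0.08 0 0" --pt "0 0.12 0 0" --pt "0 0.16 0 0" --pt "0 0.18 0 0" --pt "0 0.2 0 0" --pt "0 0.2 0 0" --pt "0 0.2 0 0"

```text
clock: 5.02
position: [0.6412, 0.1498, 0.0822]
ee_rot: [-0.0, 0.016, 1.0, 0.0]
contact_force: [0.2, -0.3, -2.9]
width: 0.0084
gripper_force: 40.3
```

```bash
python3 g.py 643.3 148.7 81 88.1
```

```text
t 5.02 pos [641.2 149.8  82.2] yaw_y 88.20 F [ 0.2 -0.3 -2.9] w 8.4 j6 -1.42
shift [-0.084 -0.04   0.048]
turn 0.017
```

>>> drive_tool --pt "0 0.02 0.03 0" --pt "0 0.04 0.03 0" --pt "0 0.06 0.03 0" --pt "0 0.08 0.03 0" --pt "0 0.1 0.03 0" --pt "0 0.12 0.03 0" --pt "0 0.12 0.03 0" --pt "0 0.12 0.03 0"

```text
clock: 5.68
position: [0.6418, 0.1521, 0.082]
ee_rot: [0.0, 0.016, 1.0, -0.0]
contact_force: [-0.4, -3.7, 3.6]
width: 0.0083
gripper_force: 41.2
```

```bash
python3 g.py 643.3 148.7 81 88.1
```

```text
t 5.68 pos [641.8 152.1  82. ] yaw_y 88.22 F [-0.4 -3.7  3.6] w 8.3 j6 -1.41
shift [-0.063 -0.135  0.039]
turn 0.019
```

>>> drive_tool --pt "-0.03 0.02 0 0" --pt "-0.06 0.04 0 0" --pt "-0.09 0.06 0 0" --pt "-0.12 0.06 0 0" --pt "-0.15 0.06 0 0" --pt "-0.18 0.06 0 0" --pt "-0.18 0.06 0 0" --pt "-0.18 0.06 0 0"

```text
clock: 6.35
position: [0.642, 0.1522, 0.082]
ee_rot: [-0.004, 0.015, 1.0, -0.002]
contact_force: [-10.9, -6.5, 9.6]
width: 0.0085
gripper_force: 42.3
```

```bash
python3 g.py 643.3 148.7 81 88.1
```

```text
t 6.35 pos [642.  152.2  82. ] yaw_y 88.24 F [-10.9  -6.5   9.6] w 8.5 j6 -1.41
shift [-0.058 -0.139  0.039]
turn 0.024
```

```bash
python3 - <<'E'
from h import *
snap('side','s3');snap('scene','c3')
def fit(X,ax):
    q=X[:,:2]; m=np.ones(len(q),bool)
    for _ in range(4):
        p=np.polyfit(q[m,ax],q[m,1-ax],1);r=q[:,1-ax]-np.polyval(p,q[:,ax]);m=abs(r)<.007
    return p
for n in('s3','c3'):
    z=load(n);X=cloud(z).reshape(-1,3);X=X[z['d'].ravel()>0]
    X=X[(X[:,2]>.087)&(X[:,2]<.093)]
    P=X[(X[:,0]>.515)&(X[:,0]<.75)&(X[:,1]>.035)&(X[:,1]<.085)]
    p=fit(P,0);print(n,len(P),'wallR slope',p[0],'y at .642',np.polyval(p,.642))
    P=X[(X[:,0]>.74)&(X[:,0]<.8)&(X[:,1]>.07)&(X[:,1]<.14)]
    p=fit(P,1);print(len(P),'endw x at y=.1',np.polyval(p,.1))
a=np.hstack([cv2.resize(load(n)['p'][r[0]:r[1],r[2]:r[3]],(400,600)) for n,r in(('s3',(125,185,285,325)),('c3',(160,235,300,350)))])
cv2.imwrite('pics/v3.png',a[:,:,::-1])
E
```

```text
s3 168 wallR slope -0.028637954893952825 y at .642 0.05929368057467989
47 endw x at y=.1 0.7665753796463513
c3 138 wallR slope -0.02833082077278131 y at .642 0.06107025486633846
55 endw x at y=.1 0.7687932569960997
```

View pics/v3.png

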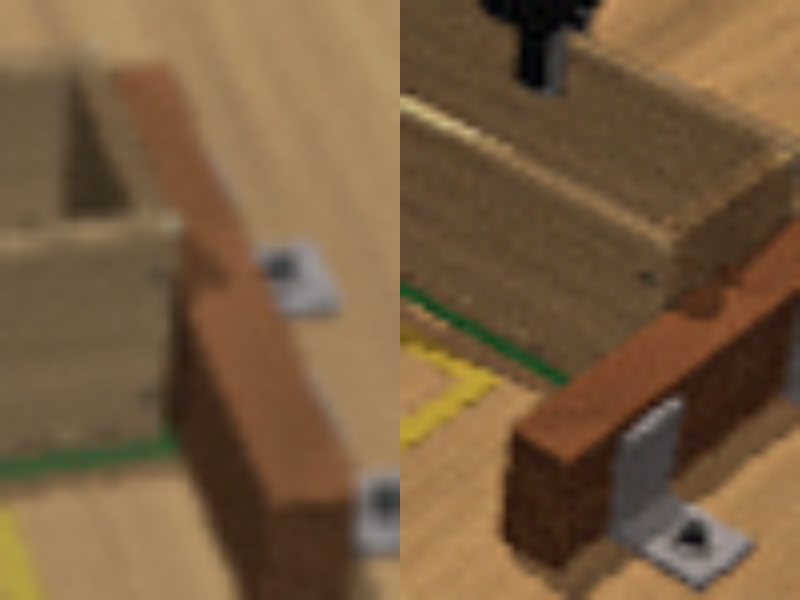

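>>> drive_tool --pt "-0.03 0.02 -0.02 0" --pt "-0.06 0.04 -0.03 0" --pt "-0.09 0.06 -0.04 0" --pt "-0.12 0.08 -0.05 0" --pt "-0.15 0.1 -0.05 0" --pt "-0.15 0.1 -0.05 0" --pt "-0.15 0.1 -0.05 0" --pt "-0.15 0.1 -0.05 0"

```text
clock: 7.12
position: [0.6422, 0.1525, 0.082]
ee_rot: [-0.008, 0.015, 1.0, -0.004]
contact_force: [-15.7, -11.6, 10.5]
width: 0.0084
gripper_force: 42.2
```

```bash
python3 g.py 643.3 148.7 81 88.1
```

```text
t 7.12 pos [642.2 152.5  82. ] yaw_y 88.29 F [-15.7 -11.6  10.5] w 8.4 j6 -1.41
shift [-0.051 -0.152  0.039]
turn 0.031
```

Pushing harder produced no motion, so the crate is home on both faces. I'll relax the push and then release.

>>> drive_tool --pt "0.1 -0.04 0 0" --pt "0.2 -0.1 0 0" --pt "0.26 -0.12 0 0" --pt "0.26 -0.12 0 0" --pt "0.26 -0.12 0 0" --pt "0.26 -0.12 0 0" --pt "0.26 -0.12 0 0" --pt "0.26 -0.12 0 0"

```text
clock: 7.78
position: [0.642, 0.1522, 0.082]
ee_rot: [-0.002, 0.016, 1.0, -0.001]
contact_force: [-1.5, -5.3, 1.3]
width: 0.0083
gripper_force: 41.0
```

>>> drive_tool --pt "0 0 0 0" --pt "0 0 0 0" --pt "0 0 0 0" --pt "0 0 0 0" --pt "0 0 0 0" --pt "0 0 0 0" --pt "0 0 0 0" --pt "0 0 0 0" --grip 50

```text
clock: 8.45
position: [0.6433, 0.1537, 0.0829]
ee_rot: [0.0, 0.016, 1.0, 0.0]
contact_force: [-0.8, -0.2, -0.7]
width: 0.0498
gripper_force: 0.0
```

```bash
python3 g.py 643.3 148.7 81 88.1
```

```text
t 8.45 pos [643.3 153.7  82.9] yaw_y 88.20 F [-0.8 -0.2 -0.7] w 49.8 j6 -1.41
shift [-0.006 -0.2    0.074]
turn 0.017
```

>>> drive_tool --pt "0 0 -0.4 0" --pt "0 0 -1.2 0" --pt "0 0 -2.2 0" --pt "0 0 -3.2 0" --pt "0 0 -4.2 1" --pt "0 0 -5.2 2" --pt "0 0 -5.5 3" --pt "0 0 -5.5 4"

```text
clock: 9.12
position: [0.645, 0.1538, 0.2251]
ee_rot: [0.004, 0.226, 0.974, 0.001]
contact_force: [-0.1, 0.7, -0.4]
width: 0.0498
gripper_force: 0.0
```

```bash
python3 g.py 439.2 -289 200 -4.95
```

```text
t 9.12 pos [645.  153.8 225.1] yaw_y 63.90 F [-0.1  0.7 -0.4] w 49.8 j6 -0.99
shift [ -0.395 -19.532   0.921]
turn 11.476
```

>>> drive_tool --pt "0 -0.7 0 1" --pt "0 -2 0 2" --pt "0 -3.4 0 3" --pt "-0.1 -4.8 0 4" --pt "-0.1 -6.2 0 5" --pt "-0.2 -7.6 0 6" --pt "-0.2 -9 0 7" --pt "-0.2 -10.4 0 8" --grip 50

```text
clock: 9.78
position: [0.5338, -0.0841, 0.2214]
ee_rot: [0.001, 0.602, 0.798, 0.0]
contact_force: [0.7, 0.1, 0.2]
width: 0.0501
gripper_force: 0.0
```

```bash
python3 g.py 439.2 -289 200 -4.95; python3 - <<'E'
from h import *
snap('side','s4');snap('scene','c4')
E
```

```text
t 9.78 pos [533.8 -84.1 221.4] yaw_y 15.92 F [0.7 0.1 0.2] w 50.1 j6 -0.56
shift [-6.844 -5.89   0.852]
turn 3.478
```

```bash
python3 g.py 439.2 -289 190 -4.95
```

```text
t 9.88 pos [532.6 -86.7 221.4] yaw_y 15.83 F [ 0.7 -0.  -0.1] w 49.8 j6 -0.56
shift [-6.761 -5.799  1.277]
turn 3.464
```

>>> drive_tool --pt "-0.6 -0.5 0 0.5" --pt "-1.6 -1.4 0.1 1" --pt "-2.7 -2.3 0.3 2" --pt "-3.8 -3.2 0.6 3" --pt "-4.9 -4.2 0.9 3.5" --pt "-5.9 -5.1 1.2 3.5" --pt "-6.6 -5.7 1.28 3.5" --pt "-6.76 -5.8 1.28 3.46"

```text
clock: 10.55
position: [0.4413, -0.2882, 0.1883]
ee_rot: [0.0, 0.735, 0.678, -0.001]
contact_force: [-0.2, 0.9, -0.4]
width: 0.0499
gripper_force: 0.0
```

```bash
python3 - <<'E'
from h import *
go(np.array([.4392,-.289,.080]),-4.95)
snap('wrist','w5')
go(np.array([.4392,-.289,.080]),-4.95)
z=load('w5');print(proj(z,[[.4392,-.289,.098],[.4392+.0045,-.239,.098],[.4392-.0045,-.339,.098]]))
cv2.imwrite('pics/v5.png',z['p'][:,:,::-1])
X=cloud(z);m=(z['d']>0)&(X[...,2]>.09)&(X[...,2]<.105)&(abs(X[...,0]-.44)<.03)
P=X[m];print(len(P),np.percentile(P[:,0],[2,50,98]),np.percentile(P[:,1],[1,99]),np.median(P[:,2]),np.polyfit(P[:,1],P[:,0],1))
# crate after release
for n in('s4','c4'):
    z=load(n);X=cloud(z).reshape(-1,3);X=X[z['d'].ravel()>0];X=X[(X[:,2]>.087)&(X[:,2]<.093)]
    for a,c,d in((0,.035,.085),(0,.13,.18)):
        P=X[(X[:,0]>.515)&(X[:,0]<.75)&(X[:,1]>c)&(X[:,1]<d)]
        for _ in range(3):
            p=np.polyfit(P[:,0],P[:,1],1);P=P[abs(P[:,1]-np.polyval(p,P[:,0]))<.007]
        print(n,p[0],np.polyval(p,.64),'xmin',np.percentile(P[:,0],1))
    P=X[(X[:,0]>.74)&(X[:,0]<.8)&(X[:,1]>.07)&(X[:,1]<.14)]; print('endw',P[:,0].mean(),P[:,1].mean())
E
```

```text
t 10.55 pos [ 441.3 -288.2  188.3] yaw_y -4.70 F [-0.2  0.9 -0.4] w 49.9 j6 -0.63
shift [-0.031 -0.079  4.332]
turn 0.042
t 10.60 pos [ 442.2 -287.5  188.6] yaw_y -4.68 F [ 0.9 -0.4  0.2] w 49.8 j6 -0.63
shift [-0.064 -0.116  4.346]
turn 0.045
[[250.24516101 203.54691745]
 [250.78712477 126.01643766]
 [249.77069869 271.42099728]]
2681 [0.42727492 0.43567355 0.44369062] [-0.33635264 -0.23836092] 0.09841655986181157 [0.08555284 0.45996592]
s4 -0.021918703884726453 0.058478580023859424 xmin 0.5165625123208173
s4 -0.047823103423761164 0.15080965003054508 xmin 0.5347265103565348
endw 0.7672409260451474 0.1034844814378631
c4 -0.031424080664775304 0.06083484249809365 xmin 0.5170001434415962
c4 -0.03056765349855374 0.15173377704822905 xmin 0.5163840847894868
endw 0.7684869241749024 0.10554965299954308
```

View pics/v5.png

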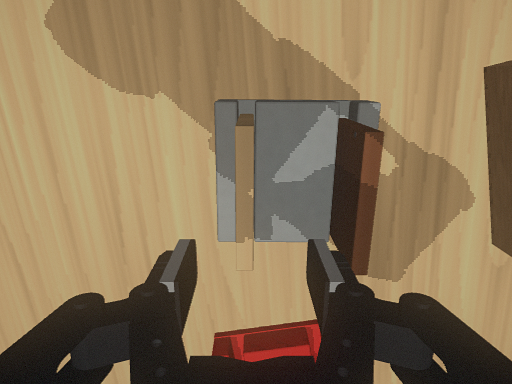

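The wrist view shows the pale board at column 245 and the dark one at column 358, both in the grey stand. The fingers' midline is at about column 251, so I'll shift slightly and descend onto the pale one.

```bash
python3 g.py 437 -288.3 81 -4.93
```

```text
t 10.60 pos [ 442.2 -287.5  188.6] yaw_y -4.68 F [ 0.9 -0.4  0.2] w 49.8 j6 -0.63
shift [-0.043 -0.206  4.306]
turn 0.042
```

>>> drive_tool --pt "0 -0.1 0.6 0" --pt "0 -0.2 1.4 0" --pt "-0.03 -0.2 2.2 0.04" --pt "-0.03 -0.2 2.9 0.04" --pt "-0.03 -0.2 3.5 0.04" --pt "-0.03 -0.2 4.0 0.04" --pt "-0.03 -0.2 4.25 0.04" --pt "-0.03 -0.2 4.3 0.04"

```text
clock: 11.27
position: [0.4379, -0.2842, 0.0802]
ee_rot: [-0.001, 0.736, 0.677, 0.0]
contact_force: [0.5, 0.0, 0.4]
width: 0.0503
gripper_force: 0.0
```

>>> drive_tool --pt "0 0 0 0" --pt "0 0 0 0" --pt "0 0 0 0" --pt "0 0 0 0" --pt "0 0 0 0" --pt "0 0 0 0" --pt "0 0 0 0" --pt "0 0 0 0" --grip 0 --newtons 40

```text
clock: 11.93
position: [0.4378, -0.286, 0.0818]
ee_rot: [0.001, 0.736, 0.677, 0.0]
contact_force: [-1.1, 1.3, 5.4]
width: 0.0117
gripper_force: 43.0
```

```bash
python3 g.py 437 -288.3 81 -4.93
```

```text
t 11.93 pos [ 437.8 -286.    81.8] yaw_y -4.82 F [-1.1  1.3  5.4] w 11.7 j6 -0.63
shift [-0.096 -0.023  0.032]
turn 0.019
```

>>> drive_tool --pt "0 0 -0.2 0" --pt "0 0 -0.6 0" --pt "0 0 -1.2 0" --pt "0 0 -1.9 0" --pt "0 0 -2.7 0" --pt "0 0 -3.5 0" --pt "0 0 -4.2 0" --pt "0 0 -4.5 0"

```text
clock: 12.6
position: [0.4385, -0.2867, 0.1965]
ee_rot: [0.003, 0.736, 0.677, 0.0]
contact_force: [1.0, -0.4, 0.0]
width: 0.0118
gripper_force: 42.2
```

```bash
python3 g.py 455 113 195 -1.72
```

```text
t 12.60 pos [ 438.5 -286.7  196.5] yaw_y -4.80 F [ 1.  -0.4  0. ] w 11.8 j6 -0.63
shift [ 1.5989e+01 -6.8300e-01  8.0000e-03]
turn -0.514
```

>>> drive_tool --pt "0.3 0 0 0" --pt "0.9 0 0 0" --pt "1.8 -0.1 0 -0.1" --pt "2.9 -0.1 0 -0.1" --pt "4.1 -0.2 0 -0.2" --pt "5.3 -0.2 0 -0.2" --pt "6.5 -0.3 0 -0.3" --pt "7.7 -0.3 0 -0.3"

```text
clock: 13.27
position: [0.444, -0.0902, 0.1917]
ee_rot: [-0.002, 0.725, 0.688, -0.001]
contact_force: [1.1, 0.1, -1.3]
width: 0.0113
gripper_force: 42.2
```

>>> drive_tool --pt "1.2 0 0 0" --pt "2.4 0 0 0" --pt "3.6 -0.1 0 0" --pt "4.8 -0.1 0 0" --pt "6.0 -0.2 0 -0.1" --pt "7.1 -0.2 0 -0.1" --pt "7.8 -0.3 0 -0.2" --pt "8.1 -0.3 0 -0.2"

```text
clock: 13.93
position: [0.4466, 0.1124, 0.1918]
ee_rot: [-0.002, 0.717, 0.697, -0.001]
contact_force: [0.2, -0.0, -0.3]
width: 0.0116
gripper_force: 42.2
```

```bash
python3 g.py 455 112 77 -1.72
```

```text
t 13.93 pos [446.6 112.4 191.8] yaw_y -1.61 F [ 0.2 -0.  -0.3] w 11.6 j6 0.12
shift [-0.01   0.354  4.592]
turn 0.019
```

Now descend to 4 mm above the bench, then look.

>>> drive_tool --pt "0 0 0.5 0" --pt "0 0 1.2 0" --pt "0 0 2.0 0" --pt "0 0 2.8 0" --pt "0 0 3.5 0" --pt "0 0 4.1 0" --pt "0 0 4.5 0.02" --pt "0 0 4.6 0.02"

```text
clock: 14.6
position: [0.4465, 0.109, 0.0759]
ee_rot: [-0.002, 0.719, 0.695, -0.002]
contact_force: [-0.1, -0.5, -0.4]
width: 0.0115
gripper_force: 42.2
```

```bash
python3 - <<'E'
from h import *
go(np.array([.490,.112,.074]),-1.72)
snap('side','s6');snap('scene','c6');snap('wrist','w6')
for n in('s6','c6','w6'):
    z=load(n);X=cloud(z);ok=z['d']>0
    # board top edge
    P=X[ok&(X[...,2]>.086)&(X[...,2]<.101)&(X[...,0]>.42)&(X[...,0]<.47)&(X[...,1]>.04)&(X[...,1]<.18)]
    if len(P)>5: print(n,'board',len(P),'y',np.percentile(P[:,1],[1,99]).round(4),'x',np.percentile(P[:,0],[2,50,98]).round(4),'z',np.percentile(P[:,2],[5,50,95]).round(4))
    Q=X[ok&(X[...,2]>.083)&(X[...,2]<.095)&(X[...,0]>.49)&(X[...,0]<.60)&(X[...,1]>.035)&(X[...,1]<.18)]
    for lo,hi in((.035,.085),(.13,.18)):
        q=Q[(Q[:,1]>lo)&(Q[:,1]<hi)]
        if len(q)>5:
            p=np.polyfit(q[:,0],q[:,1],1);print('  wall',len(q),'y at .5',np.polyval(p,.5).round(4),'slope',p[0].round(3),'xmin',np.percentile(q[:,0],1).round(4))
a=np.vstack([cv2.resize(load('s6')['p'][100:210,150:297],(400,300)),cv2.resize(load('c6')['p'][120:210,190:310],(400,300))])
a=np.hstack([a,cv2.resize(load('w6')['p'],(400,300)).repeat(1,0) if 0 else np.vstack([cv2.resize(load('w6')['p'],(400,300)),np.zeros((300,400,3),np.uint8)])])
cv2.imwrite('pics/v6.png',a[:,:,::-1])
E
```

```text
t 14.60 pos [446.5 109.   75.9] yaw_y -1.94 F [-0.1 -0.5 -0.4] w 11.5 j6 0.12
shift [0.18  1.737 0.063]
turn -0.037
s6 board 109 y [0.0544 0.1461] x [0.4277 0.4482 0.4658] z [0.0879 0.0932 0.0987]
  wall 111 y at .5 0.0623 slope -0.029 xmin 0.5031
  wall 93 y at .5 0.1534 slope -0.038 xmin 0.5124
c6 board 57 y [0.059  0.1127] x [0.4322 0.4505 0.4675] z [0.0869 0.0925 0.0993]
  wall 68 y at .5 0.065 slope -0.039 xmin 0.5061
  wall 63 y at .5 0.1563 slope -0.046 xmin 0.509
w6 board 8489 y [0.085 0.157] x [0.4299 0.4471 0.4616] z [0.0912 0.094  0.0988]
  wall 112 y at .5 0.0711 slope -0.083 xmin 0.5471
  wall 3188 y at .5 0.1555 slope -0.024 xmin 0.5015
```

View pics/v6.png

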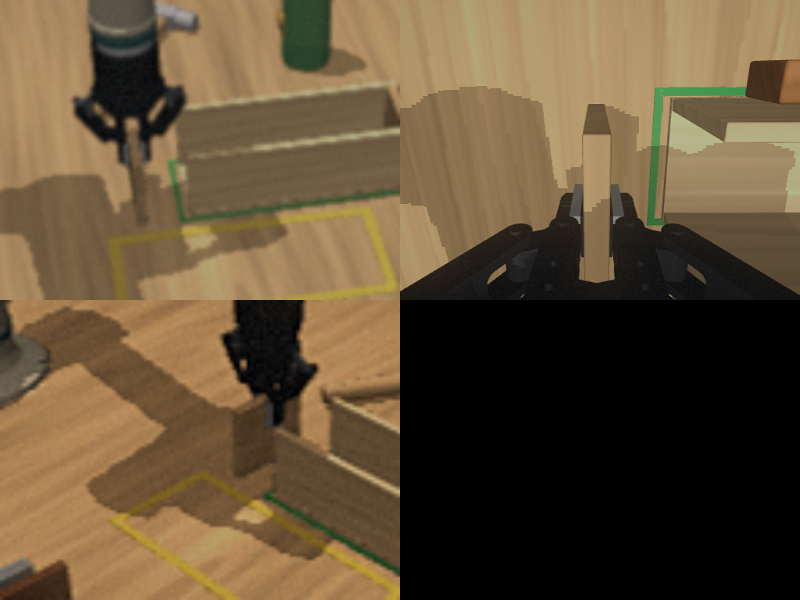

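The board is upright and held straight in front of the open end. In the wrist view its left end sits about 4.5 mm short of the crate's left side, so I'll shift it and approach.

```bash
python3 g.py 487 112.2 74.5 -1.75
```

```text
t 14.75 pos [448.7 109.2  78.1] yaw_y -1.93 F [-0.6  0.3 -0.5] w 11.4 j6 0.12
shift [0.171 1.525 0.142]
turn -0.030
```

>>> drive_tool --pt "0.05 0.2 0.03 0" --pt "0.1 0.45 0.06 0" --pt "0.15 0.7 0.1 -0.03" --pt "0.17 0.95 0.12 -0.03" --pt "0.17 1.2 0.14 -0.03" --pt "0.17 1.4 0.14 -0.03" --pt "0.17 1.5 0.14 -0.03" --pt "0.17 1.52 0.14 -0.03"

```text
clock: 15.42
position: [0.4881, 0.1122, 0.0748]
ee_rot: [0.0, 0.718, 0.696, 0.0]
contact_force: [-0.5, 0.9, -0.5]
width: 0.0115
gripper_force: 42.2
```

>>> drive_tool --pt "0 0 0 0" --pt "0 0 0 0" --pt "0 0 0 0" --pt "0 0 0 0" --pt "0 0 0 0" --pt "0 0 0 0" --pt "0 0 0 0" --pt "0 0 0 0"

```text
clock: 16.08
position: [0.4873, 0.1123, 0.0748]
ee_rot: [0.0, 0.718, 0.696, 0.0]
contact_force: [0.1, 0.1, -0.4]
width: 0.0118
gripper_force: 42.2
```

```bash
python3 - <<'E'
from h import *
go(np.array([.490,.112,.074]),-1.75)
snap('wrist','w7')
z=load('w7');X=cloud(z);ok=z['d']>0
P=X[ok&(X[...,2]>.085)&(X[...,2]<.101)&(X[...,0]>.475)&(X[...,0]<.497)&(X[...,1]>.1)&(X[...,1]<.18)]
print('board',len(P),'y',np.percentile(P[:,1],[98,99,99.7]).round(4),'x',np.percentile(P[:,0],[1,50,99]).round(4),'z',np.percentile(P[:,2],[5,50,95]).round(4),np.polyfit(P[:,1],P[:,0],1))
Q=X[ok&(X[...,2]>.083)&(X[...,2]<.095)&(X[...,0]>.498)&(X[...,0]<.60)&(X[...,1]>.13)&(X[...,1]<.18)]
p=np.polyfit(Q[:,0],Q[:,1],1);print('wall',len(Q),'y at .5',np.polyval(p,.5).round(4),'slope',p[0].round(3),'xmin',np.percentile(Q[:,0],[.3,1]).round(4))
r=Q[:,1]-np.polyval(p,Q[:,0]);print('resid',np.percentile(r,[1,99]).round(4))
cv2.imwrite('pics/v7.png',cv2.resize(z['p'][100:290,190:450],(800,585))[:,:,::-1])
E
```

```text
t 16.08 pos [487.3 112.3  74.8] yaw_y -1.74 F [ 0.1  0.1 -0.4] w 11.8 j6 0.12
shift [-0.007  0.107  0.034]
turn 0.002
board 7178 y [0.16   0.1602 0.1603] x [0.476  0.4866 0.4959] z [0.0897 0.0915 0.0985] [0.03154772 0.48234381]
wall 6765 y at .5 0.1558 slope -0.029 xmin [0.5017 0.5019]
resid [-0.0051  0.0038]
```

View pics/v7.png

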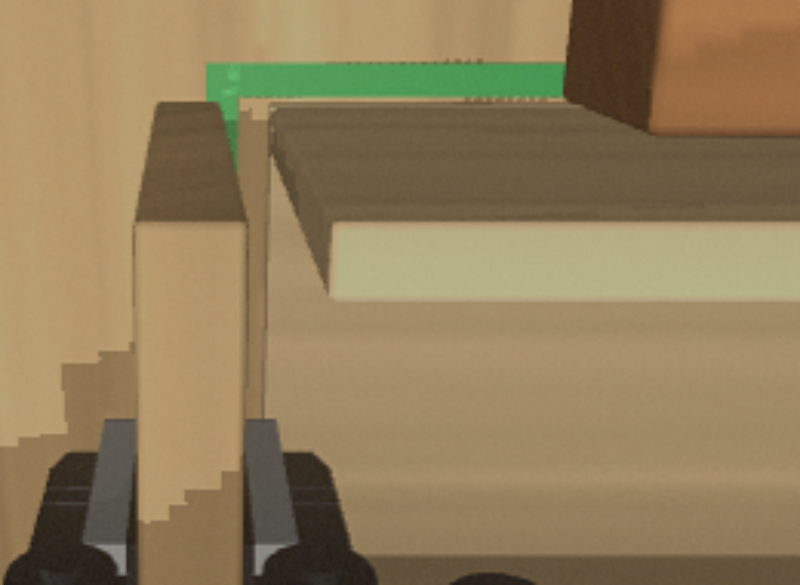

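The crop shows the board's top corner at (245,220) and the crate wall's outer top corner at (330,221), parallel and flush within 0.5 mm. The gap is about 9.5 mm and the board floats about 1 mm. I'll lower it and close the gap.

>>> drive_tool --pt "0 0.02 0.01 0" --pt "0 0.06 0.02 0" --pt "0 0.1 0.03 0" --pt "0 0.15 0.04 0" --pt "0 0.2 0.04 0" --pt "0 0.25 0.04 0" --pt "0 0.3 0.04 0" --pt "0 0.3 0.04 0"

```text
clock: 16.8
position: [0.4954, 0.112, 0.0739]
ee_rot: [0.0, 0.718, 0.696, 0.0]
contact_force: [0.5, -0.3, -0.0]
width: 0.0115
gripper_force: 42.4
```

```bash
python3 g.py 490 112 74 -1.74
```

```text
t 16.80 pos [495.4 112.   73.9] yaw_y -1.74 F [ 0.5 -0.3 -0. ] w 11.5 j6 0.12
shift [-0.007 -0.218 -0.006]
turn 0.001
```

>>> drive_tool --pt "0 0.02 0.01 0" --pt "0 0.04 0.02 0" --pt "0 0.06 0.02 0" --pt "0 0.08 0.02 0" --pt "0 0.1 0.02 0" --pt "0 0.12 0.02 0" --pt "0 0.14 0.02 0" --pt "0 0.14 0.02 0"

```text
clock: 17.47
position: [0.496, 0.112, 0.0738]
ee_rot: [-0.002, 0.718, 0.696, -0.002]
contact_force: [-6.2, 0.4, 9.4]
width: 0.0115
gripper_force: 43.6
```

```bash
python3 g.py 490 112 74 -1.74
```

```text
t 17.47 pos [496.  112.   73.8] yaw_y -1.74 F [-6.2  0.4  9.4] w 11.5 j6 0.11
shift [-0.008 -0.24  -0.008]
turn 0.000
```

>>> drive_tool --pt "0 0.02 -0.01 0" --pt "0 0.04 -0.02 0" --pt "0 0.06 -0.02 0" --pt "0 0.08 -0.02 0" --pt "0 0.1 -0.02 0" --pt "0 0.1 -0.02 0" --pt "0 0.1 -0.02 0" --pt "0 0.1 -0.02 0"

```text
clock: 18.13
position: [0.4968, 0.112, 0.0738]
ee_rot: [-0.003, 0.718, 0.696, -0.003]
contact_force: [-7.5, 0.6, 9.3]
width: 0.0117
gripper_force: 43.5
```

```bash
python3 g.py 490 112 74 -1.74
```

```text
t 18.13 pos [496.8 112.   73.8] yaw_y -1.74 F [-7.5  0.6  9.3] w 11.7 j6 0.11
shift [-0.008 -0.272 -0.004]
turn -0.000
```

>>> drive_tool --pt "0 0 -0.01 0" --pt "0 0 -0.02 0" --pt "0 0.02 -0.03 0" --pt "0 0.04 -0.03 0" --pt "0 0.05 -0.03 0" --pt "0 0.05 -0.03 0" --pt "0 0.05 -0.03 0" --pt "0 0.05 -0.03 0"

```text
clock: 18.8
position: [0.4991, 0.1117, 0.0739]
ee_rot: [-0.002, 0.718, 0.696, -0.002]
contact_force: [-8.2, 0.9, 3.4]
width: 0.0113
gripper_force: 43.0
```

```bash
python3 g.py 490 112 74 -1.74
```

```text
t 18.80 pos [499.1 111.7  73.9] yaw_y -1.74 F [-8.2  0.9  3.4] w 11.3 j6 0.11
shift [ 0.    -0.364 -0.002]
turn 0.001
```

>>> drive_tool --pt "0 0.02 -0.01 0" --pt "0 0.04 -0.01 0" --pt "0 0.06 -0.02 0" --pt "0 0.08 -0.02 0" --pt "0 0.1 -0.02 0" --pt "0 0.1 -0.02 0" --pt "0 0.1 -0.02 0" --pt "0 0.1 -0.02 0"

```text
clock: 19.47
position: [0.4991, 0.1117, 0.0739]
ee_rot: [-0.004, 0.718, 0.696, -0.004]
contact_force: [-11.2, 0.6, 4.7]
width: 0.0117
gripper_force: 43.2
```

```bash
python3 g.py 490 112 74 -1.74
```

```text
t 19.47 pos [499.1 111.7  73.9] yaw_y -1.74 F [-11.2   0.6   4.7] w 11.7 j6 0.11
shift [ 0.002 -0.363  0.002]
turn -0.000
```

>>> drive_tool --pt "0 0.02 0 0" --pt "0 0.04 0 0" --pt "0 0.06 -0.01 0" --pt "0 0.08 -0.02 0" --pt "0 0.1 -0.02 0" --pt "0 0.12 -0.02 0" --pt "0 0.12 -0.02 0" --pt "0 0.12 -0.02 0"

```text
clock: 20.13
position: [0.499, 0.1117, 0.0739]
ee_rot: [-0.006, 0.718, 0.696, -0.007]
contact_force: [-15.6, 1.1, 7.9]
width: 0.0115
gripper_force: 43.6
```

```bash
python3 - <<'E'
from h import *
go();snap('wrist','w8');snap('side','s8');snap('scene','c8');go()
z=load('w8')
a=np.vstack([cv2.resize(load('s8')['p'][110:205,195:335],(400,290)),cv2.resize(load('c8')['p'][130:240,210:370],(400,290))])
cv2.imwrite('pics/v8.png',np.hstack([cv2.resize(z['p'][130:320,190:320],(400,580)),a])[:,:,::-1])
E
```

```text
t 20.13 pos [499.  111.7  73.9] yaw_y -1.74 F [-15.6   1.1   7.9] w 11.5 j6 0.11
t 20.28 pos [499.  111.7  73.9] yaw_y -1.74 F [-16.    0.8   7. ] w 11.7 j6 0.11
```

View pics/v8.png

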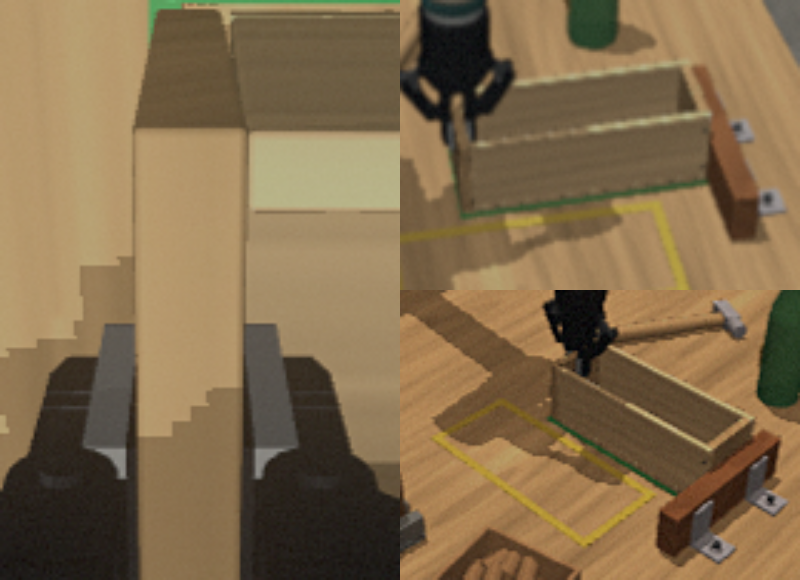

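The wrist crop shows the board closed on the wall end: board edge at column 246, wall at 249. The sides are flush within about 0.4 mm, at rows 127 and 131. The last check is that the crate hasn't moved from the guide.

```bash
python3 - <<'E'
from h import *
for n in('s3','s8','c3','c8'):
    z=load(n);X=cloud(z).reshape(-1,3);X=X[z['d'].ravel()>0];X=X[(X[:,2]>.087)&(X[:,2]<.093)]
    P=X[(X[:,0]>.525)&(X[:,0]<.75)&(X[:,1]>.035)&(X[:,1]<.085)]
    for _ in range(4):
        p=np.polyfit(P[:,0],P[:,1],1);P=P[abs(P[:,1]-np.polyval(p,P[:,0]))<.007]
    Q=X[(X[:,0]>.74)&(X[:,0]<.8)&(X[:,1]>.07)&(X[:,1]<.14)]
    print(n,'slope %.4f y %.4f endw %.4f'%(p[0],np.polyval(p,.642),Q[:,0].mean()))
z=load('w8');X=cloud(z);g=[]
# gap crate left face / guide face in wrist picture: guide top points
P=X[(z['d']>0)&(X[...,2]>.037)&(X[...,2]<.043)&(X[...,1]>.14)&(X[...,1]<.19)&(X[...,0]>.55)]
if len(P): print('guide',len(P),np.percentile(P[:,1],[1,99]),P[:,0].min(),P[:,0].max(), np.polyfit(P[:,0],P[:,1],1))
cv2.imwrite('pics/v9.png',cv2.resize(z['p'][60:250,260:512],(796,600))[:,:,::-1])
E
```

```text
s3 slope -0.0284 y 0.0593 endw 0.7666
s8 slope -0.0262 y 0.0586 endw 0.7695
c3 slope -0.0284 y 0.0611 endw 0.7687
c8 slope -0.0376 y 0.0602 endw 0.7719
guide 7181 [0.1559641  0.18205177] 0.5501141815252515 0.6172669093296795 [-0.04909361  0.1979122 ]
```

View pics/v9.png

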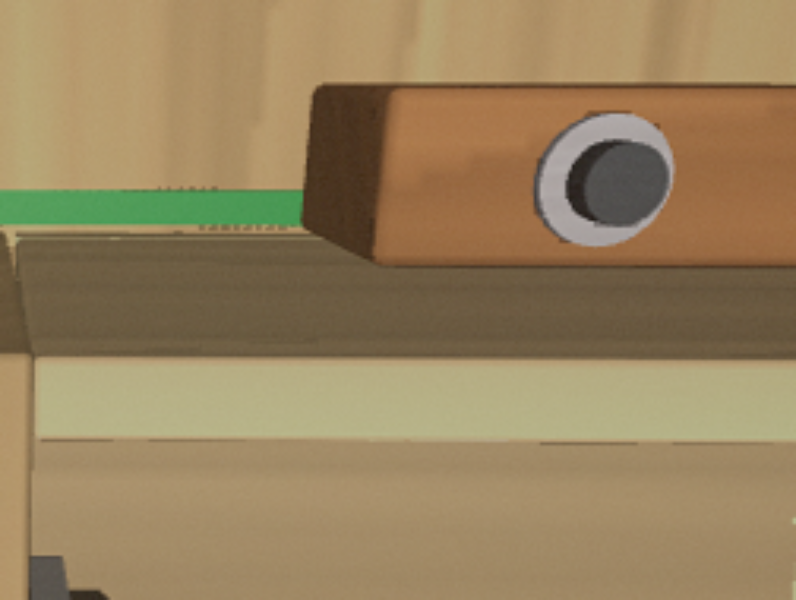

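The crate moved about 3 mm further in x under the board and now stops hard at the fence. In this crop, though, the guide's bottom corner is at (303,228) and the crate's bottom edge at row 237, which suggests a small gap at the guide. I'll measure it.

```bash
python3 - <<'E'
from h import *
z=load('w8')
raw=lambda u,v:(260+(u+.5)/796*252-.5,60+(v+.5)/600*190-.5)
for nm,u,v,h in(('guide top L',390,266,.04),('guide top R',780,266,.04),('guide bottom corner',303,228,0),('crate bot L',180,236,0),('crate bot R',300,237,0),('crate top L',60,357,.09),('crate top R',780,360,.09),('tapein L',20,226,0),('tapeout',20,190,0)):
    print(nm,(1e3*onplane(z,*raw(u,v),h)).round(1))
c=-z['t']@z['R'];print('cam',c, 'tilt',z['R'][2])
# depth based: crate outer face points
X=cloud(z);ok=z['d']>0
F=X[ok&(X[...,2]>.02)&(X[...,2]<.08)&(X[...,0]>.51)&(X[...,0]<.62)&(X[...,1]>.15)&(X[...,1]<.168)]
p=np.polyfit(F[:,0],F[:,1],1);print('crate face pts',len(F),np.polyval(p,.58),p[0])
for h in(.03,.04,.05,.06,.07,.08):
    f=F[abs(F[:,2]-h)<.005];print(h,len(f),np.polyval(np.polyfit(f[:,0],f[:,1],1),.58) if len(f)>9 else '')
P=X[ok&(X[...,2]>.037)&(X[...,2]<.043)&(X[...,1]>.14)&(X[...,1]<.19)&(X[...,0]>.56)&(X[...,0]<.60)]
print('guide edges at ~.58',np.percentile(P[:,1],[.5,1,5]),np.percentile(P[:,1],99.5))
E
```

```text
guide top L [558.  158.1  40. ]
guide top R [613.1 156.5  40. ]
guide bottom corner [556.5 158.1   0. ]
crate bot L [534.7 157.3   0. ]
crate bot R [556.1 156.5   0. ]
crate top L [508.  158.8  90. ]
crate top R [579.  156.6  90. ]
tapein L [506.1 159.9   0. ]
tapeout [506.2 166.3   0. ]
cam [0.50199667 0.18589145 0.19486814] tilt [-0.02552588 -0.29530152 -0.95506306]
crate face pts 8917 0.15986397636599797 0.024494656664606138
0.03 473 0.16266777978131483
0.04 3847 0.16131411865508066
0.05 1184 0.15908550821740675
0.06 1161 0.15670709857771714
0.07 1304 0.15670248561923117
0.08 734 0.15670770802450598
guide edges at ~.58 [0.15616656 0.15632222 0.15721527] 0.18228342929470717
```

There is still a gap of about 1 mm at the guide. I'll back the board off, use its end edge to push the crate's outer right wall at mid-length towards the guide, then bring the board back.

>>> drive_tool --pt "0 -0.2 0 0" --pt "0 -0.5 -0.04 0" --pt "0 -0.9 -0.1 0" --pt "0 -1.3 -0.3 0" --pt "0 -1.6 -0.8 0" --pt "0 -1.8 -1.6 0" --pt "0 -1.9 -2.6 0" --pt "0 -1.9 -3.4 0"

```text
clock: 20.95
position: [0.4594, 0.1131, 0.1624]
ee_rot: [0.001, 0.718, 0.696, 0.001]
contact_force: [0.0, -0.6, -0.4]
width: 0.0117
gripper_force: 42.1
```

>>> drive_tool --pt "0 0 -0.6 0" --pt "-0.3 0 -1 0" --pt "-1 0 -1.3 0" --pt "-2 0 -1.3 0" --pt "-3 0.2 -1.3 0" --pt "-4 0.5 -1.3 0" --pt "-4.7 1 -1.3 0" --pt "-4.8 1.8 -1.3 0"

```text
clock: 21.62
position: [0.5, -0.0114, 0.1932]
ee_rot: [0.0, 0.719, 0.695, -0.001]
contact_force: [0.8, 0.8, -0.9]
width: 0.0114
gripper_force: 42.1
```

```bash
python3 g.py 640 -10 130 -1.74
```

```text
t 21.62 pos [500.  -11.4 193.2] yaw_y -1.88 F [ 0.8  0.8 -0.9] w 11.4 j6 -0.13
shift [0.247 5.6   2.521]
turn -0.024
```

>>> drive_tool --pt "0 0.5 0 0" --pt "0 1.4 0 0" --pt "0 2.4 0.3 0" --pt "0 3.4 0.8 0" --pt "0 4.3 1.4 0" --pt "0 5 2 0" --pt "0 5.4 2.4 0" --pt "0 5.5 2.5 0"

```text
clock: 22.28
position: [0.6391, -0.0121, 0.128]
ee_rot: [-0.001, 0.718, 0.697, -0.001]
contact_force: [0.0, 0.1, -0.6]
width: 0.0115
gripper_force: 42.1
```

>>> drive_tool --pt "0 0 0.4 0" --pt "0 0 0.8 0" --pt "0 0 1.2 0" --pt "0 0 1.5 0" --pt "0 0 1.8 0" --pt "0 0 2.0 0" --pt "0 0 2.1 0" --pt "0 0 2.1 0"

```text
clock: 22.95
position: [0.6385, -0.0124, 0.0775]
ee_rot: [-0.0, 0.718, 0.696, -0.0]
contact_force: [0.4, 1.4, -0.3]
width: 0.0113
gripper_force: 42.1
```

```bash
python3 g.py 640 7 76 -1.74
```

```text
t 22.95 pos [638.5 -12.4  77.5] yaw_y -1.75 F [ 0.4  1.4 -0.3] w 11.3 j6 -0.10
shift [0.777 0.038 0.061]
turn -0.001
```

Contact is expected about 0.78 units ahead, so I'll creep.

>>> drive_tool --pt "0.15 0 0 0" --pt "0.3 0 0 0" --pt "0.45 0 0 0" --pt "0.55 0 0 0" --pt "0.65 0 0 0" --pt "0.72 0 0 0" --pt "0.78 0 0 0" --pt "0.8 0 0 0"

```text
clock: 23.62
position: [0.6395, 0.0074, 0.0782]
ee_rot: [0.0, 0.718, 0.697, -0.0]
contact_force: [-0.1, -2.8, -0.4]
width: 0.0118
gripper_force: 42.2
```

>>> drive_tool --pt "0.02 0 0 0" --pt "0.04 0 0 0" --pt "0.06 0 0 0" --pt "0.08 0 0 0" --pt "0.1 0 0 0" --pt "0.1 0 0 0" --pt "0.1 0 0 0" --pt "0.1 0 0 0"

```text
clock: 24.28
position: [0.6396, 0.0075, 0.0784]
ee_rot: [0.001, 0.718, 0.696, -0.001]
contact_force: [-0.7, -8.6, 1.0]
width: 0.0117
gripper_force: 42.5
```

```bash
python3 g.py 640 7 76 -1.74
```

```text
t 24.28 pos [639.6   7.5  78.4] yaw_y -1.71 F [-0.7 -8.6  1. ] w 11.7 j6 -0.06
shift [-0.02   0.016  0.095]
turn 0.005
```

That's a hard stop at 8.6 N with no sliding, so the crate is on the guide. Now I'll bring the board back to the mouth.

>>> drive_tool --pt "-0.2 0 0 0" --pt "-0.5 0 0 0" --pt "-0.8 0 -0.4 0" --pt "-0.9 0 -1.2 0" --pt "-0.9 0 -2.2 0" --pt "-0.9 -0.4 -3.4 0" --pt "-0.9 -1.2 -4.4 0" --pt "-0.9 -2.4 -4.7 0"

```text
clock: 24.95
position: [0.5829, -0.0114, 0.2005]
ee_rot: [0.004, 0.718, 0.696, 0.004]
contact_force: [-0.3, -0.2, 0.0]
width: 0.0115
gripper_force: 42.3
```

>>> drive_tool --pt "0 -1 0 0" --pt "0 -2.2 0 0" --pt "0 -3.4 0 0" --pt "0.4 -4.4 0 0" --pt "1.2 -5 0 0" --pt "2.2 -5.1 0 0" --pt "3.4 -5.1 0 0" --pt "4.6 -5.1 0 0"

```text
clock: 25.62
position: [0.4546, 0.109, 0.1967]
ee_rot: [0.0, 0.718, 0.696, 0.001]
contact_force: [0.9, -0.9, -0.6]
width: 0.0117
gripper_force: 42.2
```

```bash
python3 g.py 460 113 76 -1.74
```

```text
t 25.62 pos [454.6 109.  196.7] yaw_y -1.84 F [ 0.9 -0.9 -0.6] w 11.7 j6 0.12
shift [0.164 0.202 4.828]
turn -0.017
```

>>> drive_tool --pt "0 0 0.6 0" --pt "0 0 1.4 0" --pt "0 0 2.3 0" --pt "0 0 3.1 0" --pt "0 0 3.9 0" --pt "0 0 4.4 0" --pt "0 0 4.7 0" --pt "0 0 4.8 0"

```text
clock: 26.28
position: [0.4545, 0.1081, 0.075]
ee_rot: [-0.001, 0.718, 0.696, -0.0]
contact_force: [0.8, 0.3, -0.2]
width: 0.0114
gripper_force: 42.2
```

>>> drive_tool --pt "0 0.2 0 0" --pt "0 0.4 0 0" --pt "0 0.6 0 0" --pt "0 0.8 0 0" --pt "0 1.0 0 0" --pt "0 1.2 0 0" --pt "0 1.3 0 0" --pt "0 1.3 0 0"

```text
clock: 26.95
position: [0.4884, 0.1072, 0.0757]
ee_rot: [0.0, 0.718, 0.696, 0.0]
contact_force: [0.3, -0.0, -0.8]
width: 0.0117
gripper_force: 42.2
```

```bash
python3 - <<'E'
from h import *
go(np.array([.490,.112,.0745]),-1.74);snap('wrist','w9');go()
# subpixel row edges: board top corner line & crate wall lines, raw rows
z=load('w9');p=z['p'].astype(int).sum(2)
for nm,c in(('board',242),('wall',330),('wall',400),('wall',480)):
    col=p[100:230,c-2:c+3].mean(1);d=np.diff(cv2.GaussianBlur(col.astype(np.float32).reshape(-1,1),(1,3),0).ravel());i=np.argsort(-abs(d))[:7];print(nm,c,sorted((int(k)+100,int(d[k])) for k in i))
cv2.imwrite('pics/v10.png',cv2.resize(z['p'][60:260,190:456],(798,600))[:,:,::-1])
E
```

```text
t 26.95 pos [488.4 107.2  75.7] yaw_y -1.75 F [ 0.3 -0.  -0.8] w 11.7 j6 0.11
shift [0.193 0.057 0.047]
turn -0.002
t 27.00 pos [487.7 107.2  75.5] yaw_y -1.75 F [-0.1  0.1  0.3] w 11.7 j6 0.11
board 242 [(131, -36), (132, -89), (133, -60), (170, 35), (171, 73), (172, 53), (173, 23)]
wall 330 [(109, -38), (110, -56), (121, 53), (123, -65), (154, 72), (155, 84), (189, -37)]
wall 400 [(130, -25), (132, 25), (154, 76), (155, 87), (156, 36), (183, -42), (184, -20)]
wall 480 [(117, 60), (118, 97), (119, 67), (121, -54), (122, -50), (154, 76), (155, 86)]
```

View pics/v10.png

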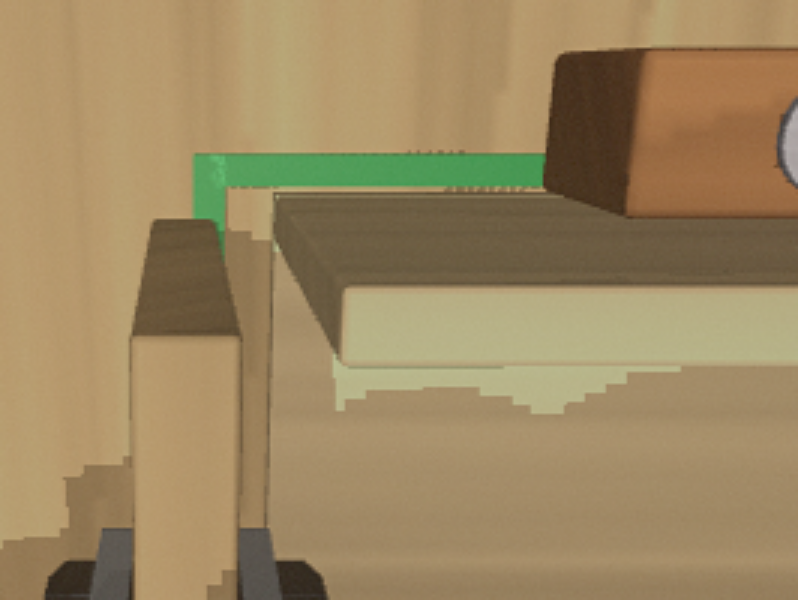

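```bash
python3 - <<'E'
from h import *
z=load('w9')
t=get_state()['position'];bt=.090+(t[2]-.0738)
b=onplane(z,236,171.7,bt);a=[onplane(z,c,154.7,.09) for c in(330,400,480)]
print(b,a)
q=np.polyfit([v[0] for v in a],[v[1] for v in a],1);print('slope',q[0],'shift needed along y mm',1e3*(np.polyval(q,b[0])-b[1]), 'TCPy at board x=.499', t[1]+np.polyval(q,b[0])-b[1]+q[0]*(.499-t[0]))
E
```

```text
[0.483649   0.15502272 0.09174631] [array([0.51351112, 0.15918879, 0.09      ]), array([0.53565333, 0.15849913, 0.09      ]), array([0.56097747, 0.15771036, 0.09      ])]
slope -0.031146899577520027 shift needed along y mm 5.096179538089551 TCPy at board x=.499 0.11196790624390283
```

>>> drive_tool --pt "0.05 0 0 0" --pt "0.1 0 0 0" --pt "0.15 0.05 0.02 0" --pt "0.2 0.1 0.04 0" --pt "0.2 0.15 0.05 0" --pt "0.2 0.2 0.05 0" --pt "0.2 0.25 0.05 0" --pt "0.2 0.28 0.05 0"

```text
clock: 27.67
position: [0.4949, 0.112, 0.0743]
ee_rot: [0.0, 0.718, 0.696, 0.0]
contact_force: [0.1, -0.1, -0.1]
width: 0.0114
gripper_force: 42.2
```

>>> drive_tool --pt "0 0.03 0 0" --pt "0 0.06 0 0" --pt "0 0.09 0 0" --pt "0 0.12 0 0" --pt "0 0.15 0 0" --pt "0 0.18 0 0" --pt "0 0.2 0 0" --pt "0 0.2 0 0"

```text
clock: 28.33
position: [0.4991, 0.1119, 0.0742]
ee_rot: [-0.0, 0.718, 0.696, -0.0]
contact_force: [-1.8, -0.7, 0.1]
width: 0.0113
gripper_force: 42.5
```

```bash
python3 g.py 499 112 74 -1.74
```

```text
t 28.33 pos [499.1 111.9  74.2] yaw_y -1.74 F [-1.8 -0.7  0.1] w 11.3 j6 0.11
shift [ 0.005 -0.003  0.01 ]
turn 0.001
```

>>> drive_tool --pt "0 0.03 0.01 0" --pt "0 0.06 0.01 0" --pt "0 0.09 0.01 0" --pt "0 0.12 0.01 0" --pt "0 0.15 0.01 0" --pt "0 0.18 0.01 0" --pt "0 0.2 0.01 0" --pt "0 0.2 0.01 0"

```text
clock: 29.0
position: [0.4991, 0.1119, 0.0739]
ee_rot: [-0.004, 0.718, 0.696, -0.004]
contact_force: [-12.2, 0.8, 10.4]
width: 0.0111
gripper_force: 43.8
```

```bash
python3 g.py 499 112 74 -1.74
```

```text
t 29.00 pos [499.1 111.9  73.9] yaw_y -1.74 F [-12.2   0.8  10.4] w 11.1 j6 0.11
shift [ 0.005 -0.003 -0.006]
turn 0.000
```

>>> drive_tool --pt "0 0.02 -0.01 0" --pt "0 0.04 -0.02 0" --pt "0 0.05 -0.03 0" --pt "0 0.06 -0.03 0" --pt "0 0.06 -0.03 0" --pt "0 0.06 -0.03 0" --pt "0 0.06 -0.03 0" --pt "0 0.06 -0.03 0"

```text
clock: 29.67
position: [0.4991, 0.1118, 0.0739]
ee_rot: [-0.005, 0.718, 0.696, -0.005]
contact_force: [-12.8, 1.1, 7.9]
width: 0.0114
gripper_force: 43.5
```

```bash
python3 - <<'E'
from h import *
go();snap('wrist','w10');snap('side','s10');snap('scene','c10');go()
z=load('w10');p=z['p'].astype(int).sum(2)
for nm,c in(('board',250),('wall',285),('wall',330),('wall',400)):
    col=p[120:230,c-2:c+3].mean(1);d=np.diff(cv2.GaussianBlur(col.astype(np.float32).reshape(-1,1),(1,3),0).ravel());i=np.argsort(-abs(d))[:6];print(nm,c,sorted((int(k)+120,int(d[k])) for k in i))
for n in('s10','c10'):
    z=load(n);X=cloud(z).reshape(-1,3);X=X[z['d'].ravel()>0];X=X[(X[:,2]>.087)&(X[:,2]<.093)]
    P=X[(X[:,0]>.525)&(X[:,0]<.75)&(X[:,1]>.035)&(X[:,1]<.085)]
    for _ in range(4):
        q=np.polyfit(P[:,0],P[:,1],1);P=P[abs(P[:,1]-np.polyval(q,P[:,0]))<.007]
    Q=X[(X[:,0]>.74)&(X[:,0]<.8)&(X[:,1]>.07)&(X[:,1]<.14)]
    print(n,'slope %.4f y %.4f endw %.4f'%(q[0],np.polyval(q,.642),Q[:,0].mean()))
E
```

```text
t 29.67 pos [499.1 111.8  73.9] yaw_y -1.74 F [-12.8   1.1   7.9] w 11.4 j6 0.11
t 29.82 pos [499.1 111.9  73.9] yaw_y -1.74 F [-12.7   0.5   7.9] w 11.5 j6 0.11
board 250 [(130, 28), (132, -84), (133, -51), (170, 36), (171, 72), (172, 50)]
wall 285 [(130, 51), (132, -56), (133, -46), (171, 82), (172, 75), (197, -50)]
wall 330 [(132, -29), (171, 79), (172, 83), (173, 33), (196, -25), (197, -37)]
wall 400 [(142, -37), (171, 61), (172, 83), (173, 43), (197, -30), (198, -35)]
s10 slope -0.0377 y 0.0582 endw 0.7693
c10 slope -0.0352 y 0.0609 endw 0.7720
```

The board is flush: its edge is at row 171.5 and the wall's at 171.8. I'll trim the push to about 15 N and then hold.

>>> drive_tool --pt "0 0.02 -0.01 0" --pt "0 0.04 -0.02 0" --pt "0 0.06 -0.03 0" --pt "0 0.08 -0.03 0" --pt "0 0.08 -0.03 0" --pt "0 0.08 -0.03 0" --pt "0 0.08 -0.03 0" --pt "0 0.08 -0.03 0"

```text
clock: 30.48
position: [0.499, 0.1119, 0.0739]
ee_rot: [-0.006, 0.718, 0.696, -0.007]
contact_force: [-16.0, 1.7, 6.4]
width: 0.0113
gripper_force: 43.2
```

>>> drive_tool --pt "0 0 0 0" --pt "0 0 0 0" --pt "0 0 0 0" --pt "0 0 0 0" --pt "0 0 0 0" --pt "0 0 0 0" --pt "0 0 0 0" --pt "0 0 0 0"

```text
clock: 31.15
position: [0.499, 0.1118, 0.0739]
ee_rot: [-0.006, 0.718, 0.696, -0.007]
contact_force: [-15.5, 1.2, 6.6]
width: 0.0121
gripper_force: 43.2
```

The push holds steady at about 15.5 N, so I'm handing in.

```bash
python3 -c "
from h import *
print(order.sign_off())"
```

```text
the job is handed in; nothing more can be done
None
```

I handed the job in at about 31 s. The crate is against the back fence and the side guide. The pale board is gripped flush over its open end (sides within about 0.2 mm), pressing towards the fence at about 15.5 N. A crop taken before the last press still showed about 1 mm between crate and guide at bench level, but pushing the crate that way stopped hard at 8.6 N, so I took it as home.

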